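# Wedge up the wet painting panel and hold it

### The job

The blue-edged painting panel lies flat on its low frame, freshly painted. Take the wedge whose grip block matches the panel's edge colour, slide its thin end, square-on and flat on the table, under the middle of the panel's front edge, and push until that edge just lifts about 5 mm off the frame. Finish while still holding the wedge there with the gripper; do not touch the panel or its frame with the robot, and leave the other wedges and everything else where they are.

Things in the scene. Friction and masses are not known exactly. Their poses are not given: they have to be found in the camera images.
- easel: Dark-wood frame, fixed, 12 mm high, carrying the panel. Origin: on the table, below the middle of the panel's front edge; x points from there back to the hinge, y along the edge. Side rails 18 mm wide (outer faces y = +-110 mm, x 0 to 240 mm), back rail 30 mm deep behind them; the front is open between the rails, 184 mm wide.
- panel: Panel 240 mm deep (x), 220 wide (y), 12 thick, 0.4 to 0.85 kg, blue edge all round, blue-green picture on top; hinged freely along its back lower edge. Origin: the middle of its lower front edge, the edge to lift: 12 mm above the table when it lies on the frame, about 17 mm when lifted as asked. Pushing a wedge under takes about 3 to 9 N. x points back to the hinge.
- wedge_blue: Loose wooden wedge with a blue grip block, 36 mm wide, about 90 g. Origin: underside, below the middle of the grip block; x points to the thin end. Block: x -17 to 17 mm, 50 mm tall. Bare-wood ramp: 24 mm high at x = 17, falling to 4 mm at the thin end, x = 117. Balances at x = 26. Pushed in flat, it meets the panel edge with the thin end 40 mm behind it; each further 5 mm lifts it 1 mm.
- wedge_blue_tip (a point): Middle of the blue wedge's thin end, at its underside (117 mm ahead of the wedge's origin).
- wedge_ochre: Loose wooden wedge with an ochre-yellow grip block, 36 mm wide, about 90 g. Origin: underside, below the middle of the grip block; x points to the thin end. Block: x -17 to 17 mm, 50 mm tall. Bare-wood ramp: 24 mm high at x = 17, falling to 4 mm at the thin end, x = 117. Balances at x = 26. Belongs elsewhere; leave it.
- wedge_red: Loose wooden wedge with a red grip block, 36 mm wide, about 90 g. Origin: underside, below the middle of the grip block; x points to the thin end. Block: x -17 to 17 mm, 50 mm tall. Bare-wood ramp: 24 mm high at x = 17, falling to 4 mm at the thin end, x = 117. Balances at x = 26. Belongs elsewhere; leave it.
- paint_jar: Closed paint jar with a yellow cap, loose, 56 mm across, 75 mm tall; origin at the centre of its underside.
- rinse_cup: White rinsing cup, loose, 72 mm across, 80 mm tall; origin at the centre of its underside.
- flat_brush: Flat brush lying on the table, loose, 200 mm long; origin underneath its middle.
- palette_knife: Palette knife lying on the table, loose, 200 mm long; origin underneath its middle.
- varnish_tin: Small varnish tin with an ochre label, loose, 68 mm across, 70 mm tall; origin at the centre of its underside.
Mind the look-alikes: they are no part of the job. Leave any green or white look-alike of the wedge_blue alone.

How it is judged:
On the way:
1. the blue wedge's thin end is under the panel's front edge while the panel still lies on its frame (x of wedge_blue_tip in the frame of easel between 0.004 and 0.06 m and y of wedge_blue_tip in the frame of easel between -0.07 and 0.07 m and height (world z) of panel below 0.0135 m), for 0.1 s.
At the end, for the whole second after the job is handed in: Panel edge 2 to 10 mm off its frame, still, carried by the blue wedge alone; wedge flat, thin end within 60 mm of the middle, square within 0.3 rad, the gripper still on it (over 0.5 N); robot off the panel; nothing else moved over 30 mm (height (world z) of panel between 0.014 and 0.022 m and angular speed of panel below 0.05 rad/s and contact force between wedge_blue and panel above 0.5 N and contact force between the fingers and wedge_blue above 0.5 N and linear speed of wedge_blue below 0.02 m/s and y of wedge_blue_tip in the frame of easel between -0.06 and 0.06 m and x of wedge_blue_tip in the frame of easel above 0.03 m and angle between the x axis of wedge_blue and the x axis of easel, either way round below 0.3 rad and angle between wedge_blue's own z axis and vertical below 0.08 rad and height (world z) of wedge_blue below 0.005 m and contact force between each of the fingers, the arm and panel below 0.5 N and contact force between each of wedge_ochre, wedge_red, paint_jar, rinse_cup, flat_brush, palette_knife, varnish_tin and panel below 0.1 N and distance of each of wedge_ochre, wedge_red, paint_jar, rinse_cup, flat_brush, palette_knife, varnish_tin from where it was at the start of the episode below 0.03 m); the arm keeps its last pose, push and grip.
It fails at once if the robot touches the panel or its frame (over 1 N) (contact force between any of the fingers, the arm and panel above 1 N or contact force between any of the fingers, the arm and easel above 1 N).
It fails at once if another wedge or bystander is moved more than 30 mm (distance of any of wedge_ochre, wedge_red, paint_jar, rinse_cup, flat_brush, palette_knife, varnish_tin from where it was at the start of the episode above 0.03 m).
It also fails if it takes over 38 s, if anything falls off the work surface, if the arm or the gripper's body presses on something with over 40 N, if the wrist force passes 120 N, or if a joint passes its speed limit or range.

### The arm

A 6-joint arm with a two-finger parallel gripper is mounted at the origin on the work surface. World frame = base frame: x ahead of the robot, y to its left, z up, the work surface at z = 0. Lengths are in m, angles in rad, forces in N, time in s.
With the tool pointing down it reaches from about 0.325 to 0.775 m from the base axis. Payload 5.5 kg.
Tool frame: the origin (TCP) lies where the fingers leave the gripper's body, on its centre line; the fingertips stand 80 mm ahead of it and the grasp point (between the pads) lies 61 mm ahead of it; z points along the fingers, y is the line along which they close (so a half turn about z gives the same grasp; the last joint's range is limited). The gripper opens to 88 mm and grips with 3 to 60 N. Pads are 20 mm wide; open, the fingers measure 115 mm over their backs; the gripper's body (75 mm by 178 mm) begins 61 mm behind the grasp point.
Start: joints at [-1.202, 0.091, 1.231, -0, 1.82, -0.057], TCP at [0.248, -0.546, 0.303] pointing down, gripper open.
Joint ranges: [-2.87, 2.87], [-0.86, 2.18], [0.17, 2.46], [-1.51, 4.65], [0.06, 2.69], [-2.65, 2.65]. Speed limits (rad/s): [2.57, 2.57, 3.01, 3.14, 3.14, 3.14].

### API

Orientations are given as a unit quaternion [w, x, y, z].
In Python, from bench import robot, optics, job_done gives the robot as it stands.
- The arm moves only by the tool jog_arm, never from a script. Its argument "increments" is a list of rows, each a list of 3 entries, a list of its own where there are three numbers: the shift along the tool's x, y, z in m, then the turn about the tool's z in degrees, then the finger opening in m, from 0 to 0.0878. In form: [[[tx, ty, tz], spin, claw], ...]. A call has 1 to 10 rows; each row shifts and turns the commanded pose from where the row before left it, along the tool's axes as they then stand; what a row does not reach is not made up. A row lasts 1/8 s, in which the tool goes at most 62.5 mm and 10.7 degrees, less where a joint would pass 70% of its speed; a pose out of reach is approached as far as the arm can. A call is refused whole if a number of a shift passes 0.0625 or a number of a turn 10.7, either way. A call with a gripper value outside its range is refused whole. The fingers move at their own pace and stop on an object; "squeeze" is the grip in N (left out, the last holds). Time passes only in rows, so rows that do not move let the fingers close. It gives the time, the measured TCP pose, the force, the opening and the grip force at its end, in the units of the state.
- robot.observe(): the state, without advancing time (a new reading comes with each control period).
- optics.camera(name): name is "scene" or "top" or "wrist"; returns the picture (420x560x3 uint8, blue, green, red); there is no depth.
- optics.get_calibration(name): a dict with "K" (3x3 intrinsics, pixels), "extrinsics" (4x4, takes a point from world to camera coordinates); the wrist camera has in their place "T_tool_cam" (4x4, takes a point from camera to tool coordinates, whose origin is the TCP and whose axes are the flange's). Camera axes: x right, y up, looking along -z (the intrinsics and any distortion apply to the point x, -y, -z); pixel columns grow to the right and rows downward; lengths in m; the calibration is good to about 2 mm. A picture is of the moment at which its call begins: read the wrist's pose just before it. get_calibration takes no time and is no camera call.
- job_done(): hands the job in; it is judged then, once.
The state is a dict: "t": time; "q": joint angles; "qd": joint speeds; "effort": joint torques, N m; "tcp_pos": TCP position; "tcp_rot": TCP orientation; "contact_force": force on the tool from outside, world axes, zero at the start; "moment": the same for the moment, N m; "opening": opening from 0.0 (shut) to 1.0 (fully open); "grasp_force": force on a finger pad.
Only numpy, scipy, OpenCV 4.12 (cv2) and the standard library are available. Lean on these libraries where they do the work, as an engineer would, in place of code of your own. Each camera call takes 0.05 s, during which the arm holds its last target. There are 200 camera calls.

## Working session

There is one attempt and no reset: what is moved stays moved. The work goes in short steps, Python scripts to look and compute and a tool call to move; the robot and the scene stay as the last step left them, time stands still between calls to the robot, and variables do not carry over. Pictures are saved under pics/ and viewed, at most 10 in all, crops included, and the job is handed in when it is done.

Besides the shell and the picture viewer there is one more tool, called after "Call:" by a JSON object that holds its "fn" and its "kwargs". jog_arm: Moves the arm, as the interface text tells. Its arguments: {"type":"object","properties":{"increments":{"type":"array"},"squeeze":{"type":"number"}},"required":["increments"]}

```bash
mkdir -p pics; cat > h.py <<'E'
import numpy as np, cv2
from bench import robot, optics, job_done
def cast(cal,px,z):
    K=np.array(cal["K"]);E=np.array(cal["extrinsics"]);px=np.atleast_2d(np.array(px,float))
    d=np.linalg.inv(K)@np.c_[px,np.ones(len(px))].T
    d=np.diag([1,-1,-1])@d
    R=E[:3,:3];c=-R.T@E[:3,3];w=(R.T@d).T
    return c+w*((z-c[2])/w[:,2])[:,None]
E
python3 - <<'E'
from h import *
for n in("top","scene"):
    im=optics.camera(n);cv2.imwrite(f"pics/{n}0.png",im)
    c=optics.get_calibration(n);print(n,{k:np.round(v,4).tolist() if not isinstance(v,str) else v for k,v in c.items()})
print(robot.observe())
E
```

```text
top {'K': [[516.4732, 0.0, 287.3628], [0.0, 516.4732, 216.3871], [0.0, 0.0, 1.0]], 'extrinsics': [[-0.0177, -0.9998, -0.0072, 0.0583], [0.9936, -0.0183, 0.1111, -0.5524], [-0.1112, -0.0051, 0.9938, -1.6405], [0.0, 0.0, 0.0, 1.0]]}
scene {'K': [[437.3348, 0.0, 280.2424], [0.0, 437.3348, 203.3778], [0.0, 0.0, 1.0]], 'extrinsics': [[-0.8904, 0.4551, 0.012, 0.4562], [-0.2763, -0.5611, 0.7803, 0.1251], [0.3618, 0.6914, 0.6254, -1.7755], [0.0, 0.0, 0.0, 1.0]]}
{'t': 0.1, 'q': array([-1.20166625e+00,  9.17825475e-02,  1.23175253e+00,  6.01710373e-06,
        1.81979975e+00, -5.67169038e-02]), 'qd': array([ 0.00025415, -0.00125405, -0.00225666, -0.00012235,  0.00052478,
       -0.00099688]), 'effort': array([ 4.33553112e-03, -4.47858953e+01, -4.07569993e+01,  7.02391262e-02,
        2.84425006e-02, -1.14140635e-04]), 'tcp_pos': array([ 0.24780096, -0.54630152,  0.30162774]), 'tcp_rot': array([-8.60938974e-04,  9.77416779e-01,  2.11318910e-01, -1.32636594e-04]), 'contact_force': array([-0.67003794,  0.45586042,  0.49254058]), 'moment': array([ 0.03585821,  0.03134011, -0.03696872]), 'grasp_force': 0.0, 'opening': 1.0015545086092335}
```

View pics/top0.png

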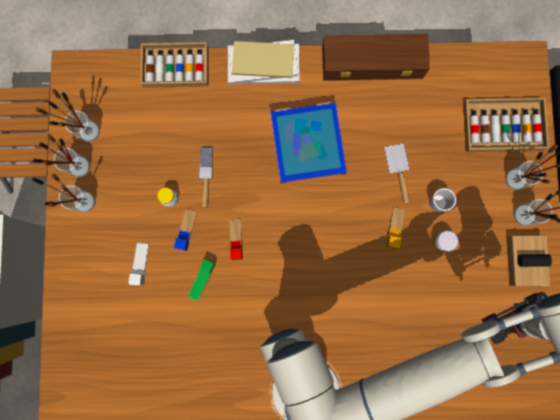

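View pics/scene0.png

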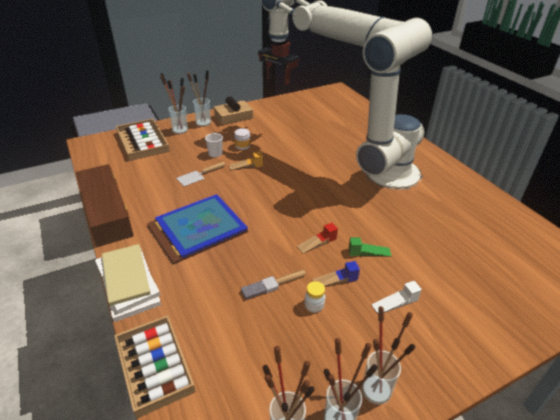

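The top view has five wedge-like things: blue block (182,240), red (236,252), ochre (396,240), all-green (201,280) and white (138,270). Only (182,240) has a blue block on bare wood, matching the blue panel edge at (308,142). The dark back rail shows on the far side of the panel, so its front edge faces the robot. Next I'll measure positions and confirm with a crop.

```bash
python3 - <<'E'
from h import *
im=cv2.imread("pics/top0.png");c=optics.get_calibration("top")
hsv=cv2.cvtColor(im,cv2.COLOR_BGR2HSV)
b=cv2.inRange(hsv,(112,150,70),(130,255,255))
cs,_=cv2.findContours(b,cv2.RETR_EXTERNAL,cv2.CHAIN_APPROX_NONE)
for k in cs:
    A=cv2.contourArea(k)
    if A<40: continue
    r=cv2.minAreaRect(k);bx=cv2.boxPoints(r);z=.024 if A>1000 else .05
    print(A,np.round(bx,1).tolist());print(np.round(cast(c,bx,z),4).tolist(), np.round(cast(c,[r[0]],z),4))
w=cv2.inRange(hsv,(8,60,150),(25,170,255))[205:242,170:205]
print('tip guess',np.round(cast(c,[(191,211)],0.004),4))
crop=cv2.resize(im[190:300,120:260],None,fx=5,fy=5,interpolation=cv2.INTER_CUBIC)
crop2=cv2.resize(im[90:200,255:365],(550,550),interpolation=cv2.INTER_CUBIC)
cv2.imwrite("pics/crop1.png",crop)
cv2.imwrite("pics/crop2.png",crop2)
E
```

```text
158.0 [[174.0, 247.0], [178.3000030517578, 229.8000030517578], [189.39999389648438, 232.60000610351562], [185.10000610351562, 249.8000030517578]]
[[0.4599, 0.4108, 0.05], [0.5145, 0.3974, 0.05], [0.505, 0.362, 0.05], [0.4504, 0.3755, 0.05]] [[0.4824 0.3865 0.05  ]]
4458.5 [[270.6000061035156, 111.5], [335.8999938964844, 102.19999694824219], [345.8999938964844, 172.3000030517578], [280.70001220703125, 181.60000610351562]]
[[0.9063, 0.0978, 0.024], [0.9339, -0.1199, 0.024], [0.696, -0.1461, 0.024], [0.6691, 0.0683, 0.024]] [[ 0.8004 -0.025   0.024 ]]
tip guess [[0.5801 0.3659 0.004 ]]
```

View pics/crop1.png

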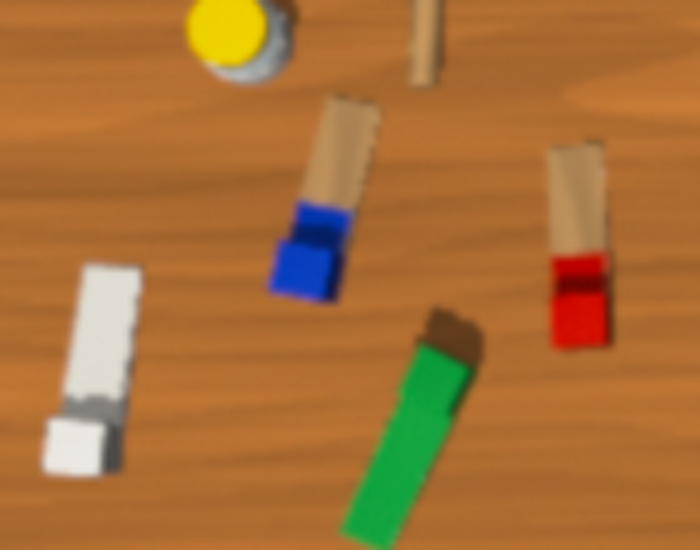

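View pics/crop2.png

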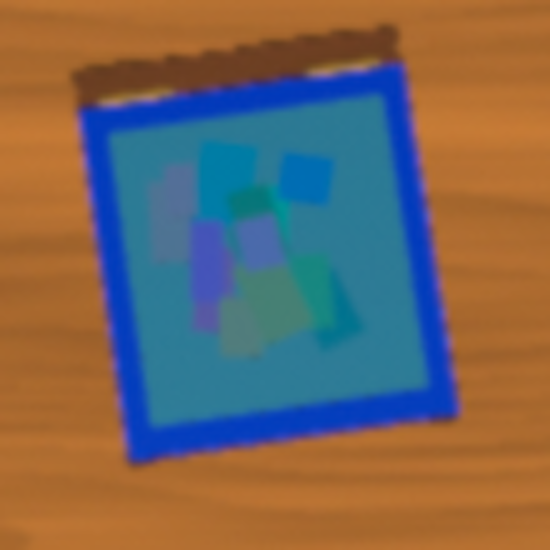

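The crops confirm the blue wedge: block-top centre at full-picture pixel (181.4,244.2), thin end at (191,210). The green and white ones are look-alikes. The panel's dark hinge rail is at the back, so the front is its lower edge in the picture. The panel measures 219 x 239 mm, which fits. I'll rotate the tool, move above the wedge and look closer.

Call:
{"fn": "jog_arm", "kwargs": {"increments": [[[0,0,0],9,0.06],[[0,0,0],9,0.06],[[0,0,0],9,0.06],[[0,0,0],9,0.06],[[0.002,-0.0565,0.005],0,0.06],[[0.002,-0.0565,0.005],0,0.06],[[0.002,-0.0565,0.005],0,0.06],[[0.002,-0.0565,0.005],0,0.06],[[0.002,-0.0565,0.005],0,0.06],[[0.002,-0.0565,0.005],0,0.06]], "squeeze": 40}}

```text
t: 1.35
tcp_pos: [0.3277, -0.215, 0.2721]
tcp_rot: [-0.0, 0.995, -0.101, -0.0]
contact_force: [0.5, -0.0, -0.2]
opening: 0.682
grasp_force: 0.0
```

Call:
{"fn": "jog_arm", "kwargs": {"increments": [[[0.002,-0.0565,0.005],0,0.06],[[0.002,-0.0565,0.005],0,0.06],[[0.002,-0.0565,0.005],0,0.06],[[0.002,-0.0565,0.005],0,0.06],[[0.002,-0.0565,0.005],0,0.06],[[0.002,-0.0565,0.005],0,0.06],[[0.002,-0.0565,0.005],0,0.06],[[0.002,-0.0565,0.005],0,0.06],[[0.002,-0.0565,0],0,0.06],[[0,0,0],0,0.06]]}}

```text
t: 2.6
tcp_pos: [0.4473, 0.2806, 0.2305]
tcp_rot: [0.001, 0.995, -0.099, -0.002]
contact_force: [0.2, -0.3, -0.6]
opening: 0.68
grasp_force: 0.0
```

Call:
{"fn": "jog_arm", "kwargs": {"increments": [[[0.002,-0.0565,0],0,0.06],[[0,0,0],0,0.06],[[0,0,0],0,0.06]]}}

```text
t: 2.98
tcp_pos: [0.4609, 0.3317, 0.2325]
tcp_rot: [0.001, 0.995, -0.101, -0.0]
contact_force: [-0.3, 0.5, 0.2]
opening: 0.685
grasp_force: 0.0
```

```bash
python3 - <<'E'
from h import *
s=robot.observe();print(s)
im=optics.camera("wrist");cv2.imwrite("pics/w1.png",im)
print({k:np.round(v,4).tolist() for k,v in optics.get_calibration("wrist").items()})
E
```

```text
{'t': 2.975, 'q': array([ 5.64128074e-01,  2.51752576e-03,  1.44580748e+00, -6.14884587e-04,
        1.69412808e+00,  2.33768331e+00]), 'qd': array([-0.01317218, -0.02513117,  0.00376799,  0.00257908, -0.00065906,
        0.00453223]), 'effort': array([ 6.38775285e-01, -3.98105693e+01, -4.06972575e+01,  2.48201913e-02,
       -1.06692296e-01,  8.55041173e-03]), 'tcp_pos': array([0.46093741, 0.33168166, 0.23251014]), 'tcp_rot': array([ 5.05649565e-04,  9.94861549e-01, -1.01243368e-01, -1.50005946e-04]), 'contact_force': array([-0.31998206,  0.52238059,  0.18045855]), 'moment': array([0.00861204, 0.04150541, 0.00225758]), 'grasp_force': 0.0, 'opening': 0.6852867933445428}
{'K': [[305.0847, 0.0, 285.8159], [0.0, 305.0847, 212.2468], [0.0, 0.0, 1.0]], 'T_tool_cam': [[-0.0005, 0.9627, 0.2706, 0.0734], [1.0, 0.0001, 0.0015, -0.0003], [0.0015, 0.2706, -0.9627, -0.0822], [0.0, 0.0, 0.0, 1.0]]}
```

View pics/w1.png

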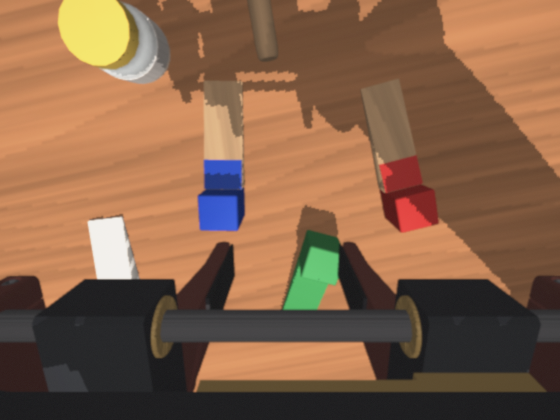

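The wrist view shows the blue wedge with its block top at about (199-243, 192-230) and thin end at (205-242, 82). The green look-alike sits between the fingers and the red wedge is at the right. I'll cast those points.

```bash
cat >> h.py <<'E'
from scipy.spatial.transform import Rotation as Ro
def wcal(s):
    c=optics.get_calibration("wrist");q=s["tcp_rot"];T=np.eye(4)
    T[:3,:3]=Ro.from_quat([q[1],q[2],q[3],q[0]]).as_matrix();T[:3,3]=s["tcp_pos"]
    return {"K":c["K"],"extrinsics":np.linalg.inv(T@np.array(c["T_tool_cam"]))}
E
python3 - <<'E'
from h import *
s=robot.observe();c=wcal(s)
B=cast(c,[(203,191),(244,191),(242,230),(198,230)],.05)
t=cast(c,[(205,82),(242,82)],.004)
print(np.round(B,4).tolist(),np.round(t,4).tolist())
o=B.mean(0);tm=t.mean(0);d=(tm-o)[:2];print(o,tm,np.linalg.norm(d),np.degrees(np.arctan2(d[1],d[0])))
ct=optics.get_calibration("top");o2=cast(ct,[(181.4,244.2)],.05)[0];t2=cast(ct,[(191,210)],.004)[0];d2=(t2-o2)[:2]
print(o2,t2,np.linalg.norm(d2),np.degrees(np.arctan2(d2[1],d2[0])))
R=np.linalg.inv(c["extrinsics"])
q=s["tcp_rot"];M=Ro.from_quat([q[1],q[2],q[3],q[0]]).as_matrix()
print("yaw",np.degrees(np.arctan2(M[1,0],M[0,0])),"delta tool",M.T@(np.array([o[0],o[1],.091])-s["tcp_pos"]))
E
```

```text
[[0.4941, 0.4001, 0.05], [0.4868, 0.3646, 0.05], [0.4517, 0.3751, 0.05], [0.4599, 0.4147, 0.05]] [[0.5884, 0.3839, 0.004], [0.5813, 0.3496, 0.004]]
[0.47312599 0.38861608 0.05      ] [0.58480432 0.36676241 0.004     ] 0.11379645060413279 -11.071963953996109
[0.4683513  0.38726854 0.05      ] [0.58344661 0.36588411 0.004     ] 0.11706504394697304 -10.525400464128886
yaw -11.656231219728303 delta tool [ 0.0002583  -0.0584803   0.14196845]
```

Call:
{"fn": "jog_arm", "kwargs": {"increments": [[[-0.001,-0.03,0],0,0.06],[[-0.001,-0.0285,0],0,0.06],[[0,0,0.04],0,0.06],[[0,0,0.04],0,0.06],[[0,0,0.04],0,0.06],[[0,0,0.0215],0,0.06],[[0,0,0],0,0.06],[[0,0,0],0,0.06]]}}

```text
t: 4.03
tcp_pos: [0.4716, 0.39, 0.0932]
tcp_rot: [-0.001, 0.995, -0.102, 0.001]
contact_force: [-0.3, -0.0, 1.2]
opening: 0.683
grasp_force: 0.0
```

Call:
{"fn": "jog_arm", "kwargs": {"increments": [[[0,0,0],0,0.03],[[0,0,0],0,0.03],[[0,0,0],0,0.02],[[0,0,0],0,0.02],[[0,0,0],0,0.02],[[0,0,0],0,0.02]]}}

```text
t: 4.78
tcp_pos: [0.471, 0.3906, 0.0919]
tcp_rot: [-0.0, 0.995, -0.101, 0.0]
contact_force: [-0.9, -0.6, 5.3]
opening: 0.407
grasp_force: 40.0
```

Gripped: the opening is 36 mm, matching the block. I'll lift, turn square to the panel and carry it in front.

Call:
{"fn": "jog_arm", "kwargs": {"increments": [[[0,0,-0.03],0,0.02],[[0,0,-0.04],0,0.02],[[0,0,-0.04],0,0.02],[[0,0,0],-6.2,0.02],[[0,0,0],-6.2,0.02],[[0,0,0],-6.2,0.02],[[0,0.02,0],0,0.02],[[0.001,0.04,0],0,0.02],[[0.001,0.045,0],0,0.02],[[0.001,0.045,0],0,0.02]]}}

```text
t: 6.02
tcp_pos: [0.4919, 0.2393, 0.2005]
tcp_rot: [0.0, 0.998, 0.06, -0.0]
contact_force: [1.3, -0.1, -1.1]
opening: 0.409
grasp_force: 40.0
```

Call:
{"fn": "jog_arm", "kwargs": {"increments": [[[0.001,0.045,0],0,0.02],[[0.001,0.045,0],0,0.02],[[0.001,0.045,0],0,0.02],[[0.001,0.045,0],0,0.02],[[0.001,0.045,0],0,0.02],[[0.001,0.04,0],0,0.02],[[0,0.025,0],0,0.02],[[0,0.012,0],0,0.02],[[0,0,0],0,0.02],[[0,0,0],0,0.02]]}}

```text
t: 7.28
tcp_pos: [0.5346, -0.0565, 0.201]
tcp_rot: [-0.0, 0.998, 0.061, -0.0]
contact_force: [-0.7, 0.1, -0.6]
opening: 0.409
grasp_force: 40.0
```

```bash
python3 - <<'E'
from h import *
s=robot.observe();print(s["t"],s["tcp_pos"],s["tcp_rot"],s["contact_force"])
im=optics.camera("wrist");cv2.imwrite("pics/w2.png",im)
cv2.imwrite("pics/top2.png",optics.camera("top"))
E
```

```text
7.275 [ 0.53460629 -0.0564954   0.20101999] [-2.18599448e-04  9.98129890e-01  6.11282333e-02 -1.15007211e-04] [-0.69011537  0.07283614 -0.64359845]
```

View pics/w2.png

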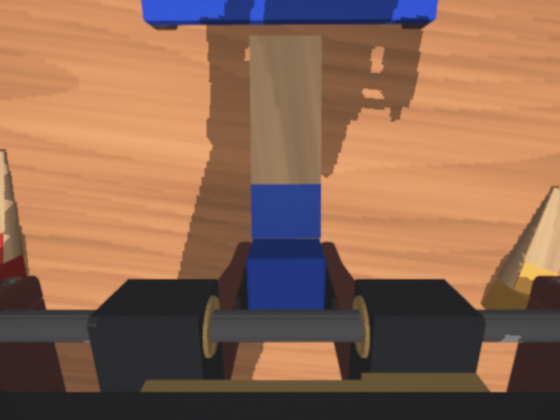

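The wedge is held straight ahead, with its thin end at (250-321, 36). The panel's front edge runs at about row 24, from (148,24) to (432,24), parallel to the thin end.

```bash
python3 - <<'E'
from h import *
s=robot.observe();c=wcal(s);q=s["tcp_rot"];M=Ro.from_quat([q[1],q[2],q[3],q[0]]).as_matrix()
print("yaw",np.degrees(np.arctan2(M[1,0],M[0,0])))
im=cv2.imread("pics/w2.png");hsv=cv2.cvtColor(im,cv2.COLOR_BGR2HSV)
b=cv2.inRange(hsv,(108,150,60),(130,255,255));b[60:]=0
cols=np.arange(165,415);rows=np.array([np.nonzero(b[:60,k])[0].max() for k in cols])
f=np.polyfit(cols,rows,1);xs=np.nonzero(b.any(0))[0];print(f,xs.min(),xs.max())
P=cast(c,[(xs.min(),np.polyval(f,xs.min())+.5),(xs.max()+1,np.polyval(f,xs.max())+.5)],.012)
d=P[0]-P[1];print(P,np.linalg.norm(d),"edge x-yaw",np.degrees(np.arctan2(-d[0],d[1])),P.mean(0))
z=s["tcp_pos"][2]-.0919+.004
t=cast(c,[(250,36),(321,36)],z);print(t, t.mean(0))
tool=lambda p:M.T@(p-s["tcp_pos"])
print("edge mid tool",tool(P.mean(0)),"tip tool",tool(t.mean(0)))
E
```

```text
yaw 7.057387178576551
[-5.20443527e-03  2.37746840e+01] 142 436
[[ 0.67141251  0.07564155  0.012     ]
 [ 0.70075998 -0.15457383  0.012     ]] 0.23207842532705994 edge x-yaw 7.264784793705829 [ 0.68608624 -0.03946614  0.012     ]
[[ 0.64864936 -0.02351086  0.11328545]
 [ 0.6529638  -0.05862232  0.11328545]] [ 0.65080658 -0.04106659  0.11328545]
edge mid tool [0.15224961 0.00197594 0.1891947 ] tip tool [ 0.11704705 -0.00079273  0.08790762]
```

Tip-to-edge gap is about 35 mm, lateral offset about 3 mm, and yaw is within 0.2°. I'll lower to the table, then slide in about 20 mm under the edge.

Call:
{"fn": "jog_arm", "kwargs": {"increments": [[[0,0.002,0.04],0,0.02],[[0,0.001,0.04],0,0.02],[[0,0,0.02],0,0.02],[[0,0,0.006],0,0.02],[[0,0,0.0025],0,0.02],[[0,0,0],0,0.02],[[0,0,0],0,0.02]]}}

```text
t: 8.25
tcp_pos: [0.5358, -0.0603, 0.0939]
tcp_rot: [0.0, 0.998, 0.061, 0.001]
contact_force: [-1.2, -0.1, -0.9]
opening: 0.407
grasp_force: 40.0
```

Call:
{"fn": "jog_arm", "kwargs": {"increments": [[[0.01,0,0],0,0.02],[[0.015,0,0],0,0.02],[[0.015,0,0],0,0.02],[[0.01,0,0],0,0.02],[[0.007,0,0],0,0.02],[[0,0,0],0,0.02],[[0,0,0],0,0.02]]}}

```text
t: 9.12
tcp_pos: [0.5915, -0.0532, 0.0926]
tcp_rot: [-0.0, 0.998, 0.061, -0.0]
contact_force: [0.1, 0.2, -0.6]
opening: 0.412
grasp_force: 40.0
```

```bash
python3 - <<'E'
from h import *
s=robot.observe();print(s["t"],s["tcp_pos"],s["tcp_rot"],s["contact_force"],s["grasp_force"])
im=optics.camera("scene");cv2.imwrite("pics/s3.png",cv2.resize(im[130:290,130:340],None,fx=3,fy=3,interpolation=cv2.INTER_CUBIC))
E
```

```text
9.125 [ 0.59151244 -0.05323709  0.09257409] [-1.56249619e-05  9.98137485e-01  6.10043409e-02 -1.79313558e-04] [ 0.14109237  0.17340473 -0.55550024] 39.98682081699371
```

View pics/s3.png

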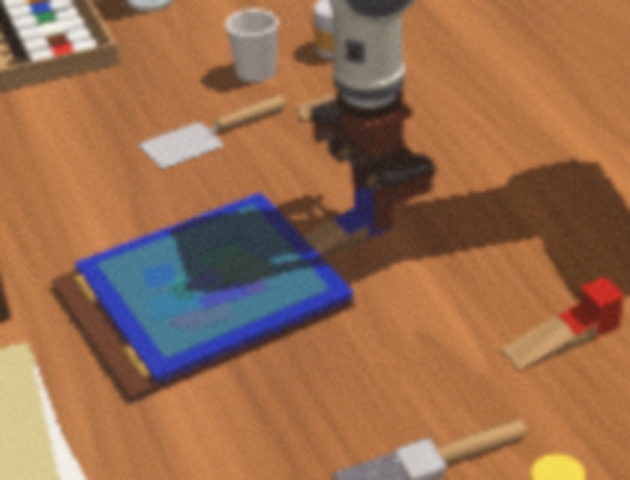

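The wedge's thin end is under the middle of the front edge, at crop pixel (310,250), and the panel is still flat. I'll press lightly onto the table, then advance to contact.

Call:
{"fn": "jog_arm", "kwargs": {"increments": [[[0,0,0.001],0,0.02],[[0,0,0],0,0.02],[[0,0,0],0,0.02]]}}

```text
t: 9.55
tcp_pos: [0.5917, -0.0533, 0.0919]
tcp_rot: [0.0, 0.998, 0.061, 0.0]
contact_force: [-1.6, 0.0, 1.8]
opening: 0.408
grasp_force: 40.0
```

Call:
{"fn": "jog_arm", "kwargs": {"increments": [[[0.004,0,0],0,0.02],[[0.004,0,0],0,0.02],[[0.004,0,0],0,0.02],[[0,0,0],0,0.02],[[0,0,0],0,0.02]]}}

```text
t: 10.18
tcp_pos: [0.6042, -0.0517, 0.0919]
tcp_rot: [0.0, 0.998, 0.061, 0.001]
contact_force: [1.3, -0.0, 1.1]
opening: 0.41
grasp_force: 40.0
```

Call:
{"fn": "jog_arm", "kwargs": {"increments": [[[0.003,0,0],0,0.02],[[0,0,0],0,0.02],[[0,0,0],0,0.02]]}}

```text
t: 10.55
tcp_pos: [0.6068, -0.0514, 0.0919]
tcp_rot: [0.0, 0.998, 0.061, 0.0]
contact_force: [-1.1, 0.1, 4.7]
opening: 0.409
grasp_force: 40.0
```

Call:
{"fn": "jog_arm", "kwargs": {"increments": [[[0.003,0,0],0,0.02],[[0,0,0],0,0.02],[[0,0,0],0,0.02]]}}

```text
t: 10.92
tcp_pos: [0.6093, -0.0511, 0.0919]
tcp_rot: [0.0, 0.998, 0.061, -0.0]
contact_force: [-4.3, -1.0, 5.6]
opening: 0.408
grasp_force: 40.0
```

Call:
{"fn": "jog_arm", "kwargs": {"increments": [[[0.003,0,0],0,0.02],[[0,0,0],0,0.02],[[0,0,0],0,0.02]]}}

```text
t: 11.3
tcp_pos: [0.6122, -0.0508, 0.0919]
tcp_rot: [0.0, 0.998, 0.061, -0.001]
contact_force: [-4.1, -1.0, 6.6]
opening: 0.408
grasp_force: 40.0
```

Contact began at x ≈ 0.608, as predicted from the 0.685 edge estimate. About 21 mm more gives a 5 mm lift.

Call:
{"fn": "jog_arm", "kwargs": {"increments": [[[0.003,0,0],0,0.02],[[0.003,0,0],0,0.02],[[0.003,0,0],0,0.02],[[0.003,0,0],0,0.02],[[0,0,0],0,0.02],[[0,0,0],0,0.02]]}}

```text
t: 12.05
tcp_pos: [0.6242, -0.0494, 0.0919]
tcp_rot: [0.0, 0.998, 0.061, -0.0]
contact_force: [-3.2, -1.6, 6.1]
opening: 0.405
grasp_force: 40.0
```

Call:
{"fn": "jog_arm", "kwargs": {"increments": [[[0.003,0,0],0,0.02],[[0.003,0,0],0,0.02],[[0.003,0,0],0,0.02],[[0,0,0],0,0.02],[[0,0,0],0,0.02],[[0,0,0],0,0.02]]}}

```text
t: 12.8
tcp_pos: [0.6331, -0.0483, 0.0919]
tcp_rot: [0.0, 0.998, 0.061, -0.0]
contact_force: [-4.7, -1.2, 6.0]
opening: 0.408
grasp_force: 40.0
```

```bash
python3 - <<'E'
from h import *
s=robot.observe();print(s["t"],s["tcp_pos"],s["contact_force"],s["grasp_force"])
a=cv2.resize(optics.camera("scene")[150:290,140:340],(780,546),interpolation=cv2.INTER_CUBIC)
cv2.imwrite("pics/s4.png",a)
E
```

```text
12.8 [ 0.63307534 -0.0483272   0.09190611] [-4.70758196 -1.15458808  5.98337693] 39.990625977516174
```

View pics/s4.png

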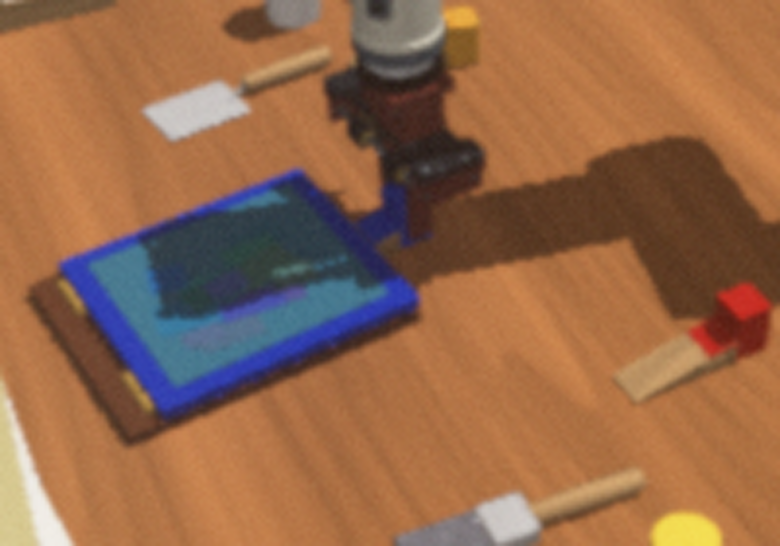

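The panel's front edge (crop 300,175 to 415,300) is now raised, with a dark gap above the rail at the near corner (415,310). The gripper is clear of the panel and the forces are steady, so I'm handing in.

```bash
python3 -c "
from h import *
print(job_done())"
```

```text
the job is handed in; nothing more can be done
None
```

I handed the job in with the blue wedge square under the middle of the panel's front edge, lifting it about 5 mm by my estimate from the push distance, and the gripper still holding it at 40 N; the hand-in returned no verdict.

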